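Scan a weld seam with a spring-tipped probe and hold on the ringed spot

ROBOT

A 6-joint arm with a two-finger parallel gripper is mounted at the origin on the work surface. World frame = base frame: x ahead of the robot, y to its left, z up, the work surface at z = 0. Lengths are in m, angles in rad, forces in N, time in s.
With the tool pointing down it reaches from about 0.325 to 0.925 m from the base axis. Payload 3.1 kg.
Tool frame: the origin (TCP) lies at the very end of the fingers, on their centre line; the grasp point (between the pads) lies 19 mm behind it; z points along the fingers, y is the line along which they close (so a half turn about z gives the same grasp; the last joint's range is limited). The gripper opens to 85 mm and grips with 20 to 120 N. Pads are 22 mm wide; open, the fingers measure 114 mm over their backs; the gripper's body (76 mm by 85 mm) begins 54 mm behind the grasp point. The pads swing forward as they close: fully open they stand 13 mm farther back than shut.
Start: joints at [-1.224, 0.217, 1.613, -0, 1.311, -0.112], TCP at [0.277, -0.56, 0.231] pointing down, gripper open.
Joint ranges: [-2.75, 2.75], [-0.78, 2.1], [0.31, 2.55], [-1.13, 4.27], [0.13, 2.63], [-2.58, 2.58]. Speed limits (rad/s): [2.79, 2.79, 3.14, 3.14, 3.14, 3.14].

INTERFACE

Orientations are given as a unit quaternion [w, x, y, z].
In Python, from rig import r gives the robot as it stands. The module is installed in compiled form; this text tells all that it offers.
- The arm moves only by the tool jog_arm, never from a script. Its argument "increments" is a list of rows, each an object of numbers: "rx", "ry", "rz": the turn, a rotation vector about the tool's x, y, z as a fraction of full scale; "tx", "ty", "tz": the shift along the tool's x, y, z as a fraction of full scale; "jaw": the opening in per cent of the stroke, from 0 (shut) to 100 (fully open). A call has 1 to 20 rows; each row shifts and turns the commanded pose from where the row before left it, along the tool's axes as they then stand; what a row does not reach is not made up. Full scale, the value 1, is 0.25 m for a shift and pi rad for a turn. A row lasts 1/8 s, in which the tool goes at most 62.5 mm and 10.7 degrees, less where a joint would pass 70% of its speed; a pose out of reach is approached as far as the arm can. A call with a number of a shift or a turn outside -1 to 1 is refused whole. A call with a gripper value outside its range is refused whole. The fingers move at their own pace and stop on an object; "force" is the grip in N (left out, the last holds). Time passes only in rows, so rows that do not move let the fingers close. It gives the time, the measured TCP pose, the force, the opening and the grip force at its end, in the units of the state.
- r.get_state(): the state, without advancing time (a new reading comes with each control period).
- r.read_camera(name): name is "scene" or "top"; returns the picture (420x560x3 uint8, red, green, blue); there is no depth.
- r.camera_params(name): a dict with "intrinsics" (3x3 intrinsics, pixels), "R" (3x3) and "t" (3): a world point X has camera coordinates R X + t. Camera axes: x right, y down, z forward; pixel columns grow to the right and rows downward; lengths in m; the calibration is good to about 2 mm. A picture is of the moment at which its call begins. camera_params takes no time and is no camera call.
- r.job_done(): hands the job in; it is judged then, once.
The state is a dict: "time": time; "qpos": joint angles; "joint_vel": joint speeds; "effort": joint torques, N m; "tool_pos": TCP position; "ee_rot": TCP orientation; "contact_force": force on the tool from outside, world axes, zero at the start; "moment": the same for the moment, N m; "gripper_width": opening from 0.0 (shut) to 1.0 (fully open); "gripper_force": force on a finger pad.
Only numpy, scipy, OpenCV 4.12 (cv2) and the standard library are available. Lean on these libraries where they do the work, as an engineer would, in place of code of your own. Each camera call takes 0.05 s, during which the arm holds its last target. There are 200 camera calls.

TASK

Take the hand probe out of its stand and, keeping it upright, set its spring tip into the seam of the clamped test plate at the scribed cross line, then slide it slowly along the seam (2 to 3 cm per second, never lifting off) to the spot marked with a ring. Finish there with the probe still in the gripper, upright and at rest on the ringed spot, pressed lightly so that the spring tip is about half pushed in; do not put it down or let go. Leave everything else on the table where it is.

Things in the scene. Friction and masses are not known exactly. Their poses are not given: they have to be found in the camera images.
- probe: loose hand probe, 160 g, upright in the stand. Origin: centre of its nose's lower end; z up along it to the cap. Steel nose 18 mm across, z 0 to 50 mm; collar 34 mm across, z 50 to 56; grey square grip 26 x 26 mm, flats square to its x and y axes, z 56 to 110; cap 20 mm across, z 110 to 118. In the stand the collar rests on the stand's top
- tip_point (a point): lowest point of the spring tip's ball (8 mm across), on the probe's axis; it moves with the tip; free, it lies 16 mm below the nose (z -16 mm in the probe's frame)
- spring_tip (a joint): how far the spring tip is pushed up into the nose, m: 0 free, 0.012 fully in; spring 1 N preload plus 0.4 N per mm (about 3.4 N half in, at 6 mm)
- stand: black block 85 x 85 mm, 80 mm tall, fixed to the table, with an upright round hole 23 mm across through its centre, where the probe's nose hangs with 2.5 mm play; lift the probe straight up at least 66 mm to clear it; origin centre of its underside, z up
- coupon: test plate clamped on a grey fixture base 190 x 150 x 14 mm, fixed to the table; origin centre of the base's underside, z up. Aluminium plate 130 x 80 mm (x, y), centred, top face level at z 26 mm. Seam: straight groove 6 mm wide and deep along x at y 0; the ball rides on its edges, 1.3 mm below the top face. Dark clamps at x 0, 22 mm wide, from |y| 30 mm outwards, rise to z 37 mm
- seam_start (a point): where the scribed cross line (34 mm long, 2 mm wide) crosses the seam, 45 mm from the plate's middle on the -x side; level with the plate's top face
- ring_mark (a point): centre of the scribed ring (20 mm across) on the seam, 45 mm from the plate's middle on the +x side; level with the plate's top face
- mount: bystander: black round specimen mount, 30 mm across, 20 mm tall, standing loose on the fixture base near one corner; origin centre of its underside
- reference_block: bystander: round polished steel reference block, 60 mm across, 12 mm tall, loose beside the stand; origin centre of its underside
- anvil: bystander: spare mushroom-shaped dark steel anvil, 60 mm across, 38 mm tall, loose; origin centre of its underside
- oil: bystander: amber oil bottle, 56 mm across, 130 mm tall, standing loose; origin centre of its underside
- driver: bystander: screwdriver with black handle lying on the table; origin on its underside, x axis along it towards the blade
- tray: bystander: grey open specimen tray 120 x 160 x 35 mm with two dividers, empty; origin centre of its underside
- spare_plate: bystander: plain aluminium plate 90 x 50 x 12 mm without seam or marks, lying loose on the table; origin centre of its underside
Not all that is in view belongs to the job. Of the things that look like the stand, the larger one is meant. What is shaped like the probe but purple is not meant.

How it is judged:
On the way, in this order (a step that is already met when the one before it is completed fails the run):
1. the probe is lifted clear of its stand (height (world z) of tip_point above 0.082 m and contact force between the fingers and probe above 2 N), for 0.1 s.
2. the tip is pressed lightly into the seam at the cross line, probe upright (horizontal distance between tip_point and seam_start below 0.006 m and value of joint spring_tip between 0.0015 and 0.0115 m and contact force between probe and coupon above 0.8 N and angle between probe's own z axis and vertical below 0.18 rad and contact force between the fingers and probe above 2 N), for 0.2 s.
3. sliding in the seam, one third along (x of tip_point in the frame of coupon between -0.023 and -0.007 m and y of tip_point in the frame of coupon between -0.005 and 0.005 m and value of joint spring_tip between 0.0015 and 0.0115 m and contact force between probe and coupon above 0.8 N and angle between probe's own z axis and vertical below 0.18 rad and contact force between the fingers and probe above 2 N), for 0.1 s.
4. sliding in the seam, two thirds along (x of tip_point in the frame of coupon between 0.007 and 0.023 m and y of tip_point in the frame of coupon between -0.005 and 0.005 m and value of joint spring_tip between 0.0015 and 0.0115 m and contact force between probe and coupon above 0.8 N and angle between probe's own z axis and vertical below 0.18 rad and contact force between the fingers and probe above 2 N), for 0.1 s.
At the end, for the whole second after the job is handed in: The gripper still holds the probe, at rest (under 10 mm/s), within 0.14 rad of upright, its tip within 6 mm of the ring's centre, the spring tip pushed in 2.5 to 9.5 mm and the contact force 1.2 to 8 N (horizontal distance between tip_point and ring_mark below 0.006 m and value of joint spring_tip between 0.0025 and 0.0095 m and contact force between probe and coupon between 1.2 and 8 N and angle between probe's own z axis and vertical below 0.14 rad and linear speed of probe below 0.01 m/s and contact force between the fingers and probe above 2 N and contact force between probe and stand below 0.1 N); the arm keeps its last pose, push and grip.
It fails at once if the tip moves faster than 6 cm/s while touching the test plate (contact force between probe and coupon above 0.5 N and linear speed of probe above 0.06 m/s).
It fails at once if the tip is lifted off the seam (4 to 30 mm above it) between the two marks (x of tip_point in the frame of coupon between -0.032 and 0.032 m and y of tip_point in the frame of coupon between -0.012 and 0.012 m and z of tip_point in the frame of coupon between 0.03 and 0.056 m).
It fails at once if the test plate is pressed with more than 20 N (contact force between probe and coupon above 20 N).
It fails at once if a bystander is moved more than 3 cm (distance of any of mount, reference_block, anvil, oil, driver, tray, spare_plate from where it was at the start of the episode above 0.03 m).
It also fails if it takes over 51 s, if anything falls off the work surface, if the arm or the gripper's body presses on something with over 40 N, if the wrist force passes 120 N, or if a joint passes its speed limit or range.

## Working session

There is one attempt and no reset: what is moved stays moved. The work goes in short steps, Python scripts to look and compute and a tool call to move; the robot and the scene stay as the last step left them, time stands still between calls to the robot, and variables do not carry over. Pictures are saved under pics/ and viewed, at most 10 in all, crops included, and the job is handed in when it is done.

Besides the shell and the picture viewer there is one more tool, called after "Emit:" by a JSON object that holds its "fn" and its "kwargs", one argument or row to a line. jog_arm: Moves the arm, as the interface text tells. Shift numbers are shares of 0.25 m and turn numbers shares of pi rad, none past 1 either way. Its arguments: {"type":"object","properties":{"increments":{"type":"array","items":{"type":"object","properties":{"rx":{"type":"number"},"ry":{"type":"number"},"rz":{"type":"number"},"tx":{"type":"number"},"ty":{"type":"number"},"tz":{"type":"number"},"jaw":{"type":"number"}}}},"force":{"type":"number"}},"required":["increments"]}

```bash
mkdir -p pics
python3 - <<'E'
from rig import r
import cv2,numpy as np
for n in("scene","top"):
    cv2.imwrite(f"pics/{n}0.png",r.read_camera(n)[:,:,::-1])
    p=r.camera_params(n);R=np.array(p["R"]);print(n,np.round(p["intrinsics"],1).tolist(),np.round(R,3).tolist(),np.round(-R.T@p["t"],3))
s=r.get_state();print(s["time"],s["tool_pos"],s["ee_rot"])
E
```

```text
scene [[469.7, 0.0, 276.8], [0.0, 469.7, 210.6], [0.0, 0.0, 1.0]] [[-0.851, 0.525, 0.007], [0.302, 0.501, -0.811], [-0.429, -0.688, -0.585]] [1.068 0.824 0.73 ]
top [[535.4, 0.0, 280.9], [0.0, 535.4, 205.5], [0.0, 0.0, 1.0]] [[-0.028, -1.0, -0.011], [-0.994, 0.029, -0.103], [0.104, 0.008, -0.995]] [ 0.424 -0.003  1.387]
0.1 [ 0.27656555 -0.55964104  0.23006489] [-1.10760649e-03  9.73800089e-01  2.27403037e-01 -1.38743425e-04]
```

View pics/scene0.png

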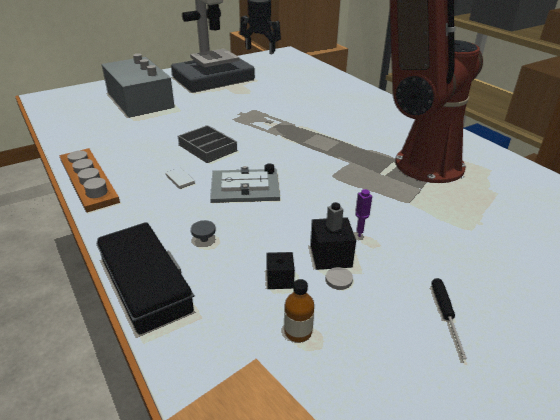

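View pics/top0.png

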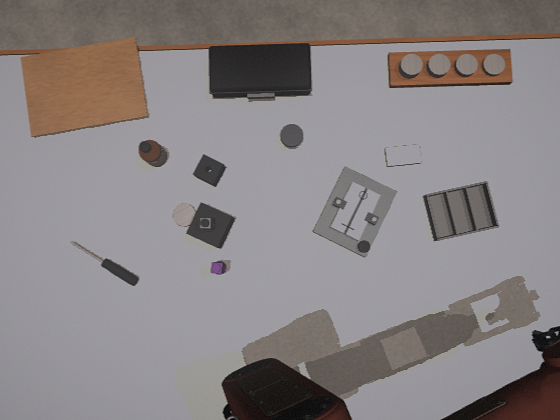

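Top view: the larger black block at (211,226) holds the grey probe, so it is the stand. The smaller one at (209,170) is empty, and the purple decoy is at (218,268). The coupon is at (355,211) with the cross line at about (348,226) and the ring at about (363,195). I'll confirm in a crop and measure.

```bash
cat > h.py <<'E'
import cv2,numpy as np
from rig import r
def ray(n,uv,z):
    p=r.camera_params(n);R=np.array(p["R"]);c=-R.T@np.array(p["t"])
    d=R.T@np.linalg.solve(np.array(p["intrinsics"]),[uv[0],uv[1],1.]);return (c+d*(z-c[2])/d[2])
def proj(n,X):
    p=r.camera_params(n);q=np.array(p["intrinsics"])@(np.array(p["R"])@np.array(X)+p["t"]);return q[:2]/q[2]
E
python3 - <<'E'
from h import *
im=cv2.imread("pics/top0.png")
a=cv2.resize(im[180:280,165:265],(400,400),interpolation=cv2.INTER_CUBIC)
b=cv2.resize(im[160:260,305:405],(400,400),interpolation=cv2.INTER_CUBIC)
cv2.imwrite("pics/crop1.png",np.hstack([a,b]))
g=cv2.cvtColor(im,cv2.COLOR_BGR2GRAY)
# plate: bright region within fixture
m=np.zeros_like(g);m[165:258,312:398]=1
f=((g<150)&(m>0)).astype(np.uint8)
print(np.percentile(g[165:258,312:398],[5,25,50,75,95]))
hsv=cv2.cvtColor(im,cv2.COLOR_BGR2HSV)
c,_=cv2.findContours(f,cv2.RETR_EXTERNAL,2);c=max(c,key=cv2.contourArea);rc=cv2.minAreaRect(c);bx=cv2.boxPoints(rc)
print("base",rc,[ray("top",q,.014).round(4)[:2].tolist() for q in bx])
f=np.zeros_like(g);f[200:250,184:240]=(g[200:250,184:240]<75)
f=cv2.morphologyEx(f,cv2.MORPH_OPEN,np.ones((3,3),np.uint8))
c,_=cv2.findContours(f,cv2.RETR_EXTERNAL,2);c=max(c,key=cv2.contourArea);rc=cv2.minAreaRect(c);bx=cv2.boxPoints(rc)
print("stand",rc,[ray("top",q,.08).round(4)[:2].tolist() for q in bx],ray("top",rc[0],.08))
for X in [(211,226)]:print(ray("top",(206,224),.14))
E
```

```text
[ 92. 123. 157. 158. 160.]
base ((354.58441162109375, 211.4197235107422), (60.53295135498047, 74.6845703125), 25.866357803344727) [[0.4973, -0.0672], [0.6693, -0.1576], [0.5961, -0.2951], [0.4261, -0.2036]]
stand ((210.30477905273438, 225.22943115234375), (37.82158660888672, 34.262882232666016), 24.443954467773438) [[0.4997, 0.2416], [0.5754, 0.2059], [0.5344, 0.1219], [0.4591, 0.1579]] [0.5169911  0.18177488 0.08      ]
[0.5158932  0.18331034 0.14      ]
```

View pics/crop1.png

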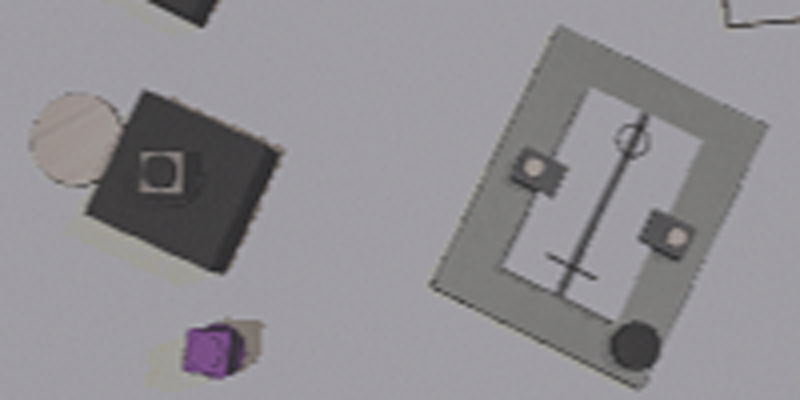

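The crop confirms the grey square grip in the larger stand. Grip centre is about (205,223) with flats near image-aligned, cross at (347.4,226.1) and ring at (362.6,194.9). Measuring more finely.

Run:
```python
from h import *
im=cv2.imread("pics/top0.png");g=cv2.cvtColor(im,cv2.COLOR_BGR2GRAY)
f=np.zeros_like(g);f[212:236,192:222]=(g[212:236,192:222]>85)
c,_=cv2.findContours(f,cv2.RETR_EXTERNAL,2)
for k in c:
    if cv2.contourArea(k)>30:
        rc=cv2.minAreaRect(k);print("grip",rc,ray("top",rc[0],.14),[ray("top",q,.14).round(4)[:2].tolist() for q in cv2.boxPoints(rc)])
C=ray("top",(347.4,226.1),.026);G=ray("top",(362.6,194.9),.026);print(C,G,np.linalg.norm(C-G),np.degrees(np.arctan2(*(G-C)[1::-1])))
# base corner check via crop pixels
cs=[((x-400+.5)/4-.5+305,(y+.5)/4-.5+160) for x,y in[(557,27),(768,125),(640,387),(432,286)]]
P=np.array([ray("top",q,.014) for q in cs]);print(P.mean(0),[np.linalg.norm(P[i]-P[i-1]).round(4) for i in range(4)],np.degrees(np.arctan2(*((P[0]+P[1])-(P[2]+P[3]))[1::-1])))
s=cv2.imread("pics/scene0.png");x0=proj("scene",(.516,.1845,.14));print(x0, proj("scene",C),proj("scene",G))
a=cv2.resize(s[185:275,295:385],(400,400),interpolation=2);b=cv2.resize(s[155:215,200:290],(600,400),interpolation=2)
cv2.circle(a,tuple(int(v) for v in ((x0-[295,185]+.5)*400/90)),3,(0,0,255),-1)
for X in(C,G):cv2.circle(b,tuple(int(v) for v in((proj("scene",X)-[200,155]+.5)*400/60)),3,(0,0,255),-1)
cv2.imwrite("pics/crop2.png",np.hstack([a[:,:],b])[:, :1000][:, ::1] if 0 else cv2.resize(np.hstack([a,b]),(800,320)))
```

```text
[ 0.50858043 -0.15943822  0.026     ] [ 0.5872827  -0.20149195  0.026     ] 0.08923319450169506 -28.117351589301247
[ 0.54777362 -0.18051763  0.014     ] [np.float64(0.187), np.float64(0.1496), np.float64(0.1885), np.float64(0.1469)] -28.042950197554234
[336.4018271 206.2973003] [260.79660958 178.20702665] [229.14821844 179.045886  ]
```

View pics/crop2.png

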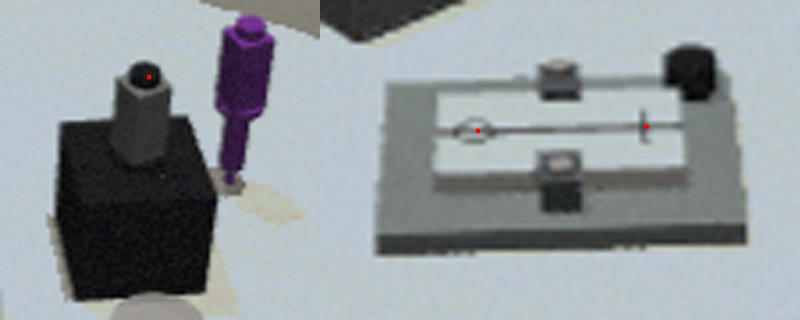

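Run:
```python
from h import *
im=cv2.imread("pics/top0.png");g=cv2.cvtColor(im,cv2.COLOR_BGR2GRAY)
print(g[214:233,195:217])
print(ray("top",(205.,222.6),.14),ray("top",(204.6,222.4),.148))
s=cv2.cvtColor(cv2.imread("pics/scene0.png"),cv2.COLOR_BGR2GRAY);print(s[198:220,325:347])
for p in [(.52,.184),(.52,.188),(.516,.184)]:print(p,proj("scene",(*p,.144)))
```

```text
[[ 68  61  63  62  62  62  63  64  64  62  62  62  63  64  62  62  63  65
   63  61  64  63]
 [ 58  61  64  65  63  63  63  63  62  65  63  63  65  65  64  64  65  63
   64  64  65  63]
 [ 60  61  64  62  61  63  61  62  64  63  63  63  62  63  63  61  62  65
   61  64  63  62]
 [ 62  61  61  62  63  60  55  56  57  59  59  60  62  55  57  59  62  63
   63  64  62  63]
 [ 60  63  66  63  62 104 122 125 113 102 100 117 124 124 127  98  58  53
   53  52  59  64]
 [ 63  62  64  63  62 103 110  76  60  62  63  63  86 112 127  99  58  55
   54  53  60  63]
 [ 61  64  63  65  61  86  80  59  62  60  61  61  55  85 118  98  57  55
   54  51  60  65]
 [ 64  63  63  61  61  76  72  61  63  63  61  63  61  56 105  99  57  54
   56  52  57  65]
 [ 62  63  62  62  63  70  68  61  62  61  62  64  62  51 104  98  58  55
   55  52  60  65]
 [ 63  60  61  62  67  69  64  60  63  64  65  65  63  53 104  98  53  56
   54  52  54  59]
 [ 61  60  61  59  65  75  70  61  61  63  62  66  62  55 106  97  55  56
   58  60  61  59]
 [ 60  60  59  61  69  98  89  64  58  63  64  66  56  80 117  96  55  57
   
[... 2211 characters left out ...]
4 197 195 197]
 [195 165  91  45  44  41  42  46  46  50  51  55  49  48  50  52  51  78
  178 197 197 195]
 [196 168  95  45  45  45  49  45  47  50  50  47  47  48  49  51  49  79
  176 193 193 195]
 [195 167  95  43  44  41  44  45  48  51  52  51  52  47  52  49  54  77
  176 196 195 195]
 [195 147  77  45  44  46  46  46  47  50  47  53  51  51  54  51  48  71
  113 120 118 122]
 [123  91  59  43  43  47  43  39  46  52  52  52  50  51  55  52  51  40
   42  44  41  40]
 [ 44  41  41  40  44  43  44  45  45  51  49  54  51  55  52  52  51  40
   32  27  27  21]]
(0.52, 0.184) [334.9420127  205.22841728]
(0.52, 0.188) [336.06995275 206.14107882]
(0.516, 0.184) [336.41118835 204.68104396]
```

Emit:
{"fn": "jog_arm", "kwargs": {
  "increments": [
    {"rz":0.0524,"jaw":100},
    {"rz":0.0524},
    {"rz":0.0524},
    {"tx":0.051,"ty":-0.177},
    {"tx":0.051,"ty":-0.177},
    {"tx":0.051,"ty":-0.177},
    {"tx":0.051,"ty":-0.177},
    {"tx":0.051,"ty":-0.177},
    {"tx":0.051,"ty":-0.177},
    {"tx":0.051,"ty":-0.177},
    {"tx":0.051,"ty":-0.177},
    {"tx":0.051,"ty":-0.177},
    {"tx":0.051,"ty":-0.177},
    {"tx":0.051,"ty":-0.177},
    {"tx":0.051,"ty":-0.177},
    {"tx":0.051,"ty":-0.177},
    {"tx":0.051,"ty":-0.177},
    {"tx":0.051,"ty":-0.177},
    {"tx":0.051,"ty":-0.177},
    {"tx":0.051,"ty":-0.177}
  ],
  "force": 40
}}

```text
invalid input at $.increments[0]: expected keys rx, ry, rz, tx, ty, tz, jaw
```

Emit:
{"fn": "jog_arm", "kwargs": {
  "increments": [
    {},
    {}
  ]
}}

```text
invalid input at $.increments[0]: expected keys rx, ry, rz, tx, ty, tz, jaw
```

Every key is required.

Emit:
{"fn": "jog_arm", "kwargs": {
  "increments": [
    {"rx":0,"ry":0,"rz":0.0524,"tx":0,"ty":0,"tz":0,"jaw":100},
    {"rx":0,"ry":0,"rz":0.0524,"tx":0,"ty":0,"tz":0,"jaw":100},
    {"rx":0,"ry":0,"rz":0.0524,"tx":0,"ty":0,"tz":0,"jaw":100},
    {"rx":0,"ry":0,"rz":0,"tx":0.051,"ty":-0.177,"tz":0,"jaw":100},
    {"rx":0,"ry":0,"rz":0,"tx":0.051,"ty":-0.177,"tz":0,"jaw":100},
    {"rx":0,"ry":0,"rz":0,"tx":0.051,"ty":-0.177,"tz":0,"jaw":100},
    {"rx":0,"ry":0,"rz":0,"tx":0.051,"ty":-0.177,"tz":0,"jaw":100},
    {"rx":0,"ry":0,"rz":0,"tx":0.051,"ty":-0.177,"tz":0,"jaw":100},
    {"rx":0,"ry":0,"rz":0,"tx":0.051,"ty":-0.177,"tz":0,"jaw":100},
    {"rx":0,"ry":0,"rz":0,"tx":0.051,"ty":-0.177,"tz":0,"jaw":100},
    {"rx":0,"ry":0,"rz":0,"tx":0.051,"ty":-0.177,"tz":0,"jaw":100},
    {"rx":0,"ry":0,"rz":0,"tx":0.051,"ty":-0.177,"tz":0,"jaw":100},
    {"rx":0,"ry":0,"rz":0,"tx":0.051,"ty":-0.177,"tz":0,"jaw":100},
    {"rx":0,"ry":0,"rz":0,"tx":0.051,"ty":-0.177,"tz":0,"jaw":100},
    {"rx":0,"ry":0,"rz":0,"tx":0.051,"ty":-0.177,"tz":0,"jaw":100},
    {"rx":0,"ry":0,"rz":0,"tx":0.051,"ty":-0.177,"tz":0,"jaw":100},
    {"rx":0,"ry":0,"rz":0,"tx":0.051,"ty":-0.177,"tz":0,"jaw":100},
    {"rx":0,"ry":0,"rz":0,"tx":0.051,"ty":-0.177,"tz":0,"jaw":100},
    {"rx":0,"ry":0,"rz":0,"tx":0.051,"ty":-0.177,"tz":0,"jaw":100},
    {"rx":0,"ry":0,"rz":0,"tx":0.051,"ty":-0.177,"tz":0,"jaw":100}
  ],
  "force": 40
}}

```text
time: 2.6
tool_pos: [0.5197, 0.1853, 0.2307]
ee_rot: [0.0, 1.0, -0.017, -0.0]
contact_force: [0.4, -0.6, 0.7]
gripper_width: 0.996
gripper_force: 0.0
```

Emit:
{"fn": "jog_arm", "kwargs": {
  "increments": [
    {"rx":0,"ry":0,"rz":0,"tx":0,"ty":0,"tz":0,"jaw":100},
    {"rx":0,"ry":0,"rz":0,"tx":0,"ty":0,"tz":0,"jaw":100}
  ]
}}

```text
time: 2.85
tool_pos: [0.5192, 0.1835, 0.2306]
ee_rot: [0.0, 1.0, -0.017, -0.001]
contact_force: [0.1, 1.1, -0.1]
gripper_width: 0.999
gripper_force: 0.0
```

Emit:
{"fn": "jog_arm", "kwargs": {
  "increments": [
    {"rx":0,"ry":0,"rz":0,"tx":0,"ty":-0.008,"tz":0.052,"jaw":100},
    {"rx":0,"ry":0,"rz":0,"tx":0,"ty":0,"tz":0.052,"jaw":100},
    {"rx":0,"ry":0,"rz":0,"tx":0,"ty":0,"tz":0.052,"jaw":100},
    {"rx":0,"ry":0,"rz":0,"tx":0,"ty":0,"tz":0.052,"jaw":100},
    {"rx":0,"ry":0,"rz":0,"tx":0,"ty":0,"tz":0.052,"jaw":100},
    {"rx":0,"ry":0,"rz":0,"tx":0,"ty":0,"tz":0.052,"jaw":100},
    {"rx":0,"ry":0,"rz":0,"tx":0,"ty":0,"tz":0.052,"jaw":100},
    {"rx":0,"ry":0,"rz":0,"tx":0,"ty":0,"tz":0.052,"jaw":100},
    {"rx":0,"ry":0,"rz":0,"tx":0,"ty":0,"tz":0.052,"jaw":100},
    {"rx":0,"ry":0,"rz":0,"tx":0,"ty":0,"tz":0.052,"jaw":100},
    {"rx":0,"ry":0,"rz":0,"tx":0,"ty":0,"tz":0,"jaw":100},
    {"rx":0,"ry":0,"rz":0,"tx":0,"ty":0,"tz":0,"jaw":100}
  ]
}}

```text
time: 4.35
tool_pos: [0.5202, 0.1859, 0.1015]
ee_rot: [-0.0, 1.0, -0.018, 0.0]
contact_force: [0.2, 0.1, 1.2]
gripper_width: 1.003
gripper_force: 0.0
```

Run:
```python
from h import *
a=r.read_camera("top")[175:275,155:255,::-1];b=r.read_camera("scene")[150:280,270:400,::-1]
cv2.imwrite("pics/grasp.png",np.hstack([cv2.resize(a,(400,400),interpolation=2),cv2.resize(b,(400,400),interpolation=2)]))
```

```text
(no output)
```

View pics/grasp.png

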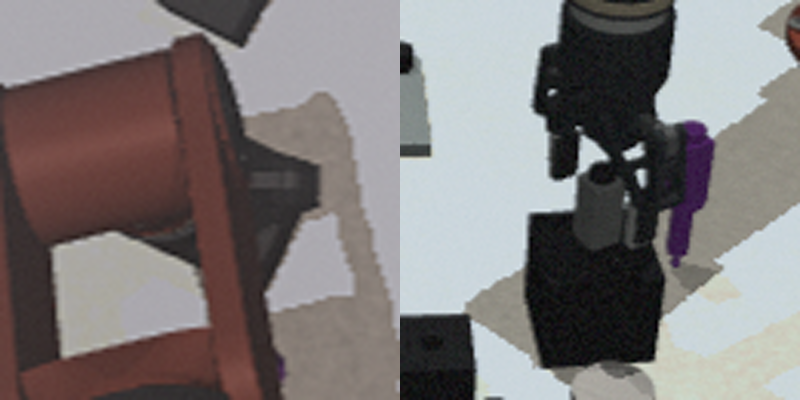

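The fingers straddle the grip: left finger at about (563,150) and right at (640,215) in the crop, with the grip between them at (600,205). Closing.

Emit:
{"fn": "jog_arm", "kwargs": {
  "increments": [
    {"rx":0,"ry":0,"rz":0,"tx":0,"ty":0,"tz":0,"jaw":0},
    {"rx":0,"ry":0,"rz":0,"tx":0,"ty":0,"tz":0,"jaw":0},
    {"rx":0,"ry":0,"rz":0,"tx":0,"ty":0,"tz":0,"jaw":0},
    {"rx":0,"ry":0,"rz":0,"tx":0,"ty":0,"tz":0,"jaw":0},
    {"rx":0,"ry":0,"rz":0,"tx":0,"ty":0,"tz":0,"jaw":0},
    {"rx":0,"ry":0,"rz":0,"tx":0,"ty":0,"tz":0,"jaw":0},
    {"rx":0,"ry":0,"rz":0,"tx":0,"ty":0,"tz":0,"jaw":0},
    {"rx":0,"ry":0,"rz":0,"tx":0,"ty":0,"tz":0,"jaw":0},
    {"rx":0,"ry":0,"rz":0,"tx":0,"ty":0,"tz":0,"jaw":0}
  ],
  "force": 60
}}

```text
time: 5.58
tool_pos: [0.5201, 0.1858, 0.1016]
ee_rot: [0.0, 1.0, -0.018, 0.0]
contact_force: [-0.8, -1.6, 2.8]
gripper_width: 0.297
gripper_force: 59.3
```

Emit:
{"fn": "jog_arm", "kwargs": {
  "increments": [
    {"rx":0,"ry":0,"rz":0,"tx":0,"ty":0,"tz":-0.038,"jaw":0},
    {"rx":0,"ry":0,"rz":0,"tx":0,"ty":0,"tz":-0.038,"jaw":0},
    {"rx":0,"ry":0,"rz":0,"tx":0,"ty":0,"tz":-0.038,"jaw":0},
    {"rx":0,"ry":0,"rz":0,"tx":0,"ty":0,"tz":-0.038,"jaw":0},
    {"rx":0,"ry":0,"rz":0,"tx":0,"ty":0,"tz":-0.038,"jaw":0},
    {"rx":0,"ry":0,"rz":0,"tx":0,"ty":0,"tz":-0.038,"jaw":0},
    {"rx":0,"ry":0,"rz":0,"tx":0,"ty":0,"tz":-0.038,"jaw":0},
    {"rx":0,"ry":0,"rz":0,"tx":0,"ty":0,"tz":-0.038,"jaw":0},
    {"rx":0,"ry":0,"rz":0,"tx":0,"ty":0,"tz":-0.038,"jaw":0},
    {"rx":0,"ry":0,"rz":0,"tx":0,"ty":0,"tz":-0.038,"jaw":0},
    {"rx":0,"ry":0,"rz":0,"tx":0,"ty":0,"tz":0,"jaw":0},
    {"rx":0,"ry":0,"rz":0,"tx":0,"ty":0,"tz":0,"jaw":0}
  ]
}}

```text
time: 7.08
tool_pos: [0.5197, 0.1858, 0.1961]
ee_rot: [0.0, 1.0, -0.018, -0.0]
contact_force: [-0.9, 0.4, -2.6]
gripper_width: 0.302
gripper_force: 59.1
```

Run:
```python
from h import *
s=r.get_state();print(s["tool_pos"],s["ee_rot"],s["contact_force"],s["gripper_width"])
b=r.read_camera("scene");cv2.imwrite("pics/lift_full.png",b[:,:,::-1])
x,y=map(int,proj("scene",s["tool_pos"]))
b=b[y-60:y+80,x-70:x+70,::-1];print(x-70,y-60)
cv2.imwrite("pics/lift.png",cv2.resize(b,(560,560),interpolation=2))
```

```text
[0.51967198 0.18576517 0.19607069] [ 4.40568065e-05  9.99846153e-01 -1.75390102e-02 -2.25757763e-04] [-0.93307885  0.37936877 -2.59622293] 0.30206317294770735
267 125
```

View pics/lift.png

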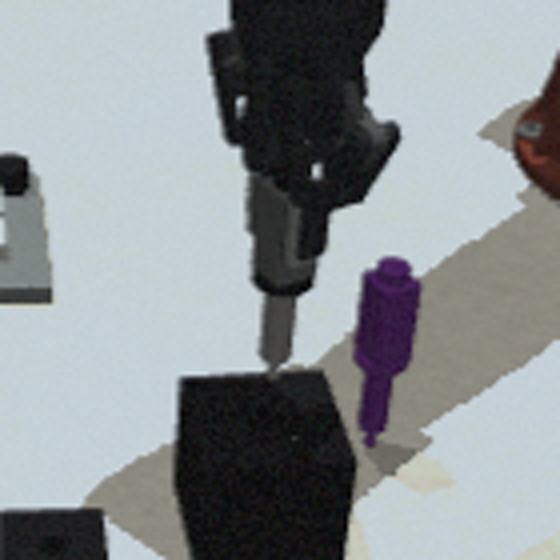

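Emit:
{"fn": "jog_arm", "kwargs": {
  "increments": [
    {"rx":0,"ry":0,"rz":0,"tx":0.003,"ty":0.06,"tz":0,"jaw":0},
    {"rx":0,"ry":0,"rz":0,"tx":0,"ty":0.106,"tz":0,"jaw":0},
    {"rx":0,"ry":0,"rz":0,"tx":0,"ty":0.106,"tz":0,"jaw":0},
    {"rx":0,"ry":0,"rz":0,"tx":0,"ty":0.106,"tz":0,"jaw":0},
    {"rx":0,"ry":0,"rz":0,"tx":0,"ty":0.106,"tz":0,"jaw":0},
    {"rx":0,"ry":0,"rz":0,"tx":0,"ty":0.106,"tz":0,"jaw":0},
    {"rx":0,"ry":0,"rz":0,"tx":0,"ty":0.106,"tz":0,"jaw":0},
    {"rx":0,"ry":0,"rz":0,"tx":0,"ty":0.106,"tz":0,"jaw":0},
    {"rx":0,"ry":0,"rz":0,"tx":0,"ty":0.106,"tz":0,"jaw":0},
    {"rx":0,"ry":0,"rz":0,"tx":0,"ty":0.106,"tz":0,"jaw":0},
    {"rx":0,"ry":0,"rz":0,"tx":0,"ty":0.106,"tz":0,"jaw":0},
    {"rx":0,"ry":0,"rz":0,"tx":0,"ty":0.106,"tz":0,"jaw":0},
    {"rx":0,"ry":0,"rz":0,"tx":0,"ty":0.106,"tz":0,"jaw":0},
    {"rx":0,"ry":0,"rz":0,"tx":0,"ty":0.05,"tz":0,"jaw":0},
    {"rx":0,"ry":0,"rz":0,"tx":0,"ty":0,"tz":0,"jaw":0},
    {"rx":0,"ry":0,"rz":0,"tx":0,"ty":0,"tz":0,"jaw":0},
    {"rx":0,"ry":0,"rz":0,"tx":0,"ty":0,"tz":0,"jaw":0}
  ]
}}

```text
time: 9.25
tool_pos: [0.5085, -0.1586, 0.1962]
ee_rot: [-0.0, 1.0, -0.017, -0.0]
contact_force: [0.6, -0.2, -0.9]
gripper_width: 0.302
gripper_force: 59.3
```

Run:
```python
from h import *
print("lift tip pred",proj("scene",(.5197,.1858,.1085)))
s=r.get_state();p=s["tool_pos"];print(p,s["ee_rot"],s["contact_force"])
print("tip pred",proj("scene",(p[0],p[1],p[2]-.0876)),proj("top",(p[0],p[1],p[2]-.0876)),"start",proj("scene",(.5083,-.1594,.026)))
b=r.read_camera("scene")[110:200,200:320,::-1];t=r.read_camera("top")[170:260,300:400,::-1]
cv2.imwrite("pics/above.png",np.hstack([cv2.resize(b,(440,330),interpolation=2),cv2.resize(t,(360,330),interpolation=2)]))
```

```text
lift tip pred [334.26589502 218.71379902]
[ 0.50848973 -0.15862579  0.19622435] [-1.90482822e-04  9.99855763e-01 -1.69826084e-02 -8.69996993e-05] [ 0.60016754 -0.22292288 -0.90082947]
tip pred [260.59222017 152.53336466] [350.94662492 223.89004521] start [260.88918068 178.18614012]
```

View pics/above.png

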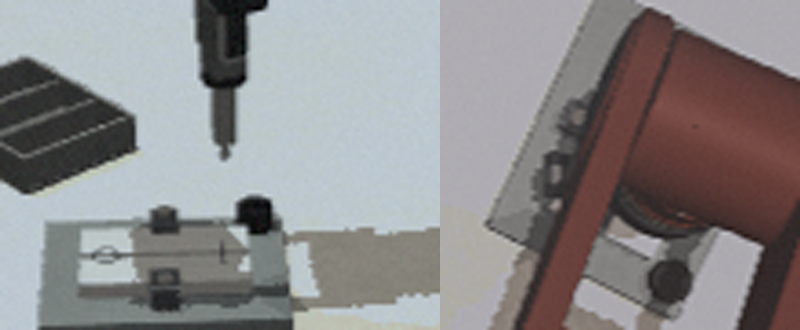

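Tip is at about (261.4,153.1) in the scene image, within 1 px of the prediction. The cross is at (260.8,178.7). I'll descend to just above it.

Emit:
{"fn": "jog_arm", "kwargs": {
  "increments": [
    {"rx":0,"ry":0,"rz":0,"tx":0.004,"ty":0.0055,"tz":0.02,"jaw":0},
    {"rx":0,"ry":0,"rz":0,"tx":0,"ty":0,"tz":0.04,"jaw":0},
    {"rx":0,"ry":0,"rz":0,"tx":0,"ty":0,"tz":0.04,"jaw":0},
    {"rx":0,"ry":0,"rz":0,"tx":0,"ty":0,"tz":0.04,"jaw":0},
    {"rx":0,"ry":0,"rz":0,"tx":0,"ty":0,"tz":0.04,"jaw":0},
    {"rx":0,"ry":0,"rz":0,"tx":0,"ty":0,"tz":0.04,"jaw":0},
    {"rx":0,"ry":0,"rz":0,"tx":0,"ty":0,"tz":0.04,"jaw":0},
    {"rx":0,"ry":0,"rz":0,"tx":0,"ty":0,"tz":0.04,"jaw":0},
    {"rx":0,"ry":0,"rz":0,"tx":0,"ty":0,"tz":0.012,"jaw":0},
    {"rx":0,"ry":0,"rz":0,"tx":0,"ty":0,"tz":0,"jaw":0},
    {"rx":0,"ry":0,"rz":0,"tx":0,"ty":0,"tz":0,"jaw":0},
    {"rx":0,"ry":0,"rz":0,"tx":0,"ty":0,"tz":0,"jaw":0}
  ]
}}

```text
time: 10.85
tool_pos: [0.5099, -0.1611, 0.1188]
ee_rot: [0.0, 1.0, -0.018, 0.0]
contact_force: [-0.1, -0.1, -1.5]
gripper_width: 0.295
gripper_force: 59.3
```

Run:
```python
from h import *
s=r.get_state();p=s["tool_pos"];print(p,s["contact_force"],s["gripper_width"])
print("tip pred",proj("scene",(p[0],p[1],p[2]-.0876)))
b=r.read_camera("scene")[145:195,215:290,::-1]
cv2.imwrite("pics/near.png",cv2.resize(b,(750,500),interpolation=2))
```

```text
[ 0.50985132 -0.16107291  0.11882604] [-0.10732434 -0.09601811 -1.51948793] 0.29496974529075026
tip pred [260.09344965 176.49216081]
```

View pics/near.png

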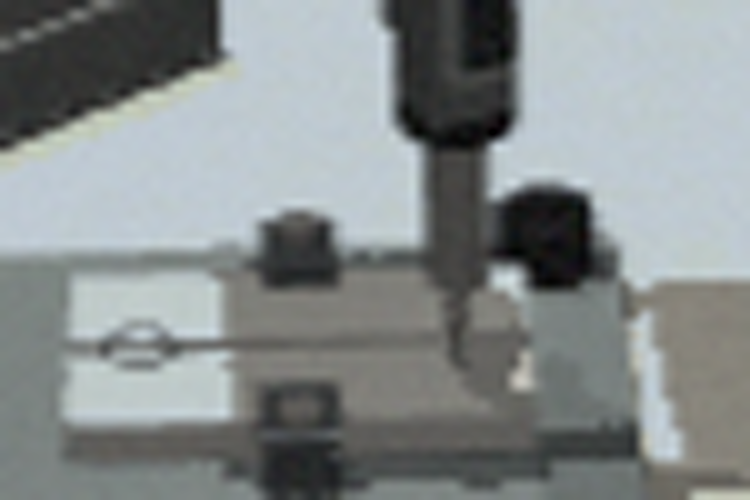

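Emit:
{"fn": "jog_arm", "kwargs": {
  "increments": [
    {"rx":0,"ry":0,"rz":0,"tx":0,"ty":0,"tz":0.006,"jaw":0},
    {"rx":0,"ry":0,"rz":0,"tx":0,"ty":0,"tz":0.006,"jaw":0},
    {"rx":0,"ry":0,"rz":0,"tx":0,"ty":0,"tz":0.006,"jaw":0},
    {"rx":0,"ry":0,"rz":0,"tx":0,"ty":0,"tz":0.006,"jaw":0},
    {"rx":0,"ry":0,"rz":0,"tx":0,"ty":0,"tz":0.006,"jaw":0},
    {"rx":0,"ry":0,"rz":0,"tx":0,"ty":0,"tz":0.006,"jaw":0},
    {"rx":0,"ry":0,"rz":0,"tx":0,"ty":0,"tz":0,"jaw":0},
    {"rx":0,"ry":0,"rz":0,"tx":0,"ty":0,"tz":0,"jaw":0}
  ]
}}

```text
time: 11.9
tool_pos: [0.5096, -0.1609, 0.1095]
ee_rot: [0.0, 1.0, -0.018, 0.0]
contact_force: [-1.0, 0.2, 0.2]
gripper_width: 0.298
gripper_force: 59.6
```

Run:
```python
from h import *
F=[];P=[]
for i in range(6):
    s=r.get_state();F.append(s["contact_force"]);P.append(s["tool_pos"]);r.read_camera("top")
print(np.mean(F,0),np.std(F,0),np.mean(P,0))
```

```text
[-0.5335858   0.47293035  0.58478244] [0.3438099  0.26601268 0.38827162] [ 0.50954059 -0.16090437  0.10943181]
```

Emit:
{"fn": "jog_arm", "kwargs": {
  "increments": [
    {"rx":0,"ry":0,"rz":0,"tx":0,"ty":0,"tz":0.0064,"jaw":0},
    {"rx":0,"ry":0,"rz":0,"tx":0,"ty":0,"tz":0.0064,"jaw":0},
    {"rx":0,"ry":0,"rz":0,"tx":0,"ty":0,"tz":0,"jaw":0},
    {"rx":0,"ry":0,"rz":0,"tx":0,"ty":0,"tz":0,"jaw":0},
    {"rx":0,"ry":0,"rz":0,"tx":0,"ty":0,"tz":0,"jaw":0}
  ]
}}

```text
time: 12.82
tool_pos: [0.5096, -0.161, 0.1062]
ee_rot: [0.0, 1.0, -0.018, 0.0]
contact_force: [-0.4, -0.6, 2.0]
gripper_width: 0.298
gripper_force: 59.6
```

Run:
```python
from h import *
F=[];P=[]
for i in range(6):
    s=r.get_state();F.append(s["contact_force"]);P.append(s["tool_pos"])
    b=r.read_camera("scene")
print(np.mean(F,0),np.std(F,0),np.mean(P,0),s["time"])
p=np.mean(P,0);print(proj("scene",(p[0],p[1],.0247)))
cv2.imwrite("pics/press.png",cv2.resize(b[145:195,215:290,::-1],(750,500),interpolation=2))
```

```text
[-0.45462927 -0.20811839  2.0128105 ] [0.21216895 0.49679978 0.37944272] [ 0.50955669 -0.16099033  0.10620508] 13.075
[260.22925875 178.44280919]
```

View pics/press.png

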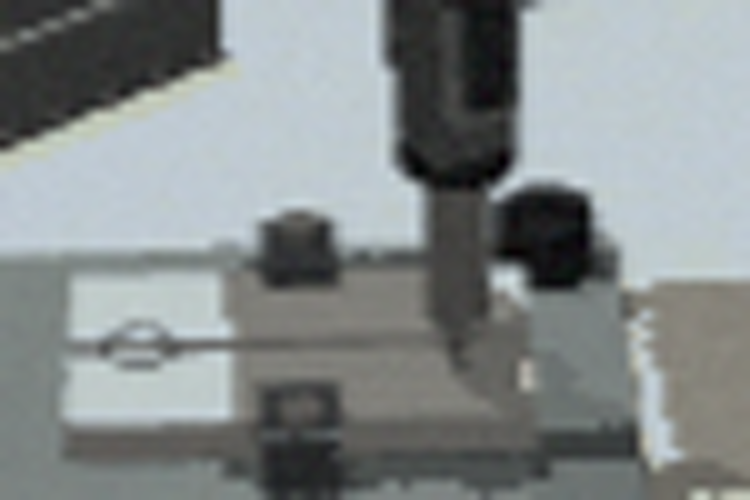

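Pressed 6 mm with about 3.6 N at the cross; the tip is at (457,335) in the crop, on the seam line. Now sliding.

Emit:
{"fn": "jog_arm", "kwargs": {
  "increments": [
    {"rx":0,"ry":0,"rz":0,"tx":0.0055,"ty":0.00265,"tz":0,"jaw":0},
    {"rx":0,"ry":0,"rz":0,"tx":0.011,"ty":0.0053,"tz":0,"jaw":0},
    {"rx":0,"ry":0,"rz":0,"tx":0.011,"ty":0.0053,"tz":0,"jaw":0},
    {"rx":0,"ry":0,"rz":0,"tx":0.011,"ty":0.0053,"tz":0,"jaw":0},
    {"rx":0,"ry":0,"rz":0,"tx":0.011,"ty":0.0053,"tz":0,"jaw":0},
    {"rx":0,"ry":0,"rz":0,"tx":0.011,"ty":0.0053,"tz":0,"jaw":0},
    {"rx":0,"ry":0,"rz":0,"tx":0.011,"ty":0.0053,"tz":0,"jaw":0},
    {"rx":0,"ry":0,"rz":0,"tx":0.011,"ty":0.0053,"tz":0,"jaw":0},
    {"rx":0,"ry":0,"rz":0,"tx":0.011,"ty":0.0053,"tz":0,"jaw":0},
    {"rx":0,"ry":0,"rz":0,"tx":0.011,"ty":0.0053,"tz":0,"jaw":0},
    {"rx":0,"ry":0,"rz":0,"tx":0.011,"ty":0.0053,"tz":0,"jaw":0},
    {"rx":0,"ry":0,"rz":0,"tx":0.011,"ty":0.0053,"tz":0,"jaw":0},
    {"rx":0,"ry":0,"rz":0,"tx":0.011,"ty":0.0053,"tz":0,"jaw":0},
    {"rx":0,"ry":0,"rz":0,"tx":0.011,"ty":0.0053,"tz":0,"jaw":0},
    {"rx":0,"ry":0,"rz":0,"tx":0.011,"ty":0.0053,"tz":0,"jaw":0}
  ]
}}

```text
time: 15.0
tool_pos: [0.5451, -0.1793, 0.104]
ee_rot: [-0.003, 1.0, -0.018, -0.005]
contact_force: [-6.4, 1.6, 1.5]
gripper_width: 0.299
gripper_force: 59.8
```

Emit:
{"fn": "jog_arm", "kwargs": {
  "increments": [
    {"rx":0,"ry":0,"rz":0,"tx":0,"ty":0,"tz":0,"jaw":0},
    {"rx":0,"ry":0,"rz":0,"tx":0,"ty":0,"tz":0,"jaw":0},
    {"rx":0,"ry":0,"rz":0,"tx":0,"ty":0,"tz":0,"jaw":0}
  ],
  "force": 110
}}

```text
time: 15.38
tool_pos: [0.5469, -0.1803, 0.1049]
ee_rot: [-0.001, 1.0, -0.018, -0.002]
contact_force: [-5.1, 2.0, 2.2]
gripper_width: 0.293
gripper_force: 107.7
```

Run:
```python
from h import *
F=[];P=[]
for i in range(6):
    s=r.get_state();F.append(s["contact_force"]);P.append(s["tool_pos"])
    b=r.read_camera("scene")
print(np.mean(F,0),np.mean(P,0),s["ee_rot"],s["moment"],s["time"])
d=np.mean(P,0)[:2]-[.5478,-.1805];c,k=np.cos(np.radians(-28.07)),np.sin(np.radians(-28.07));print("coupon",d@[c,k],d@[-k,c])
p=np.mean(P,0);print([proj("scene",(p[0],p[1],z)) for z in(.0247,p[2]-.0216,p[2]-.071)])
cv2.imwrite("pics/mid.png",cv2.resize(b[135:195,205:285,::-1],(800,600),interpolation=2))
```

```text
[-4.90558461  1.95013609  1.40504149] [ 0.54692132 -0.180338    0.1049596 ] [-0.00137766  0.99984122 -0.01761871 -0.00228213] [0.4255737  1.20471087 0.03016618] 15.625
coupon -0.0008515544976871191 -0.00027051616327459084
[array([245.35222963, 178.93970349]), array([244.67330506, 160.82978269]), array([245.24740302, 176.14351443])]
```

View pics/mid.png

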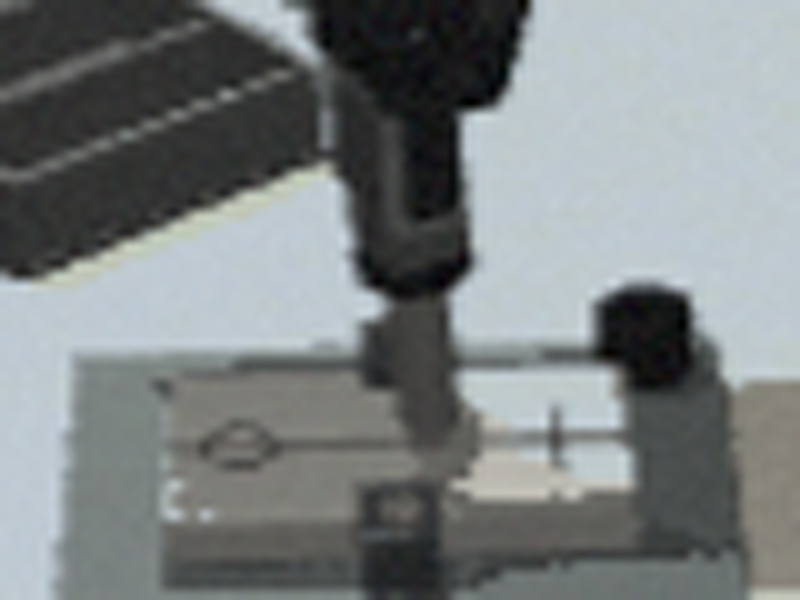

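The probe leans back slightly in the drag direction: its nose runs (415,295) to (430,450) in the crop. I'll quantify the tilt numerically before going on.

Run:
```python
from h import *
b=cv2.cvtColor(np.mean([r.read_camera("scene") for _ in range(4)],0).astype(np.uint8),cv2.COLOR_RGB2GRAY)
print(list(range(238,257)))
for v in range(152,184):print(v,b[v,238:257])
s=r.get_state();p=s["tool_pos"];print(p,s["time"],s["contact_force"])
for z in(.105,.09,.08,.07,.06,.05,.04,.03):print(z,proj("scene",(p[0],p[1],z)).round(1))
```

```text
[238, 239, 240, 241, 242, 243, 244, 245, 246, 247, 248, 249, 250, 251, 252, 253, 254, 255, 256]
152 [118  50  41  43  42  62  69  44  21  24  22  19  23 140 189 199 198 198
 200]
153 [194 111  40  42  36  59  68  42  21  23  25  19  22 108 183 199 198 200
 198]
154 [199 144  72  43  37  59  69  44  18  22  26  22  23 112 184 199 199 197
 198]
155 [199 146  74  41  41  59  69  42  24  22  24  18  31 114 184 198 197 199
 200]
156 [198 146  74  42  37  59  69  47  27  21  28  41  54  84 178 199 199 200
 199]
157 [200 169  95  41  44  55  69  70  50  66  70  63  57  79 179 199 198 198
 199]
158 [199 197 112  42  42  49  58  64  61  57  51  52  49  53 177 197 199 198
 198]
159 [200 199 125  53  45  47  51  48  52  48  47  49  47  50 175 199 199 198
 199]
160 [200 168  89  30  41  47  48  50  49  50  50  50  44  31 138 188 198 199
 198]
161 [199 197 111  19  30  43  49  51  50  45  30  25  18  17 136 189 198 199
 199]
162 [199 201 137  58  18  28  37  33  23  25  23  19  14  92 180 198 199 200
 197]
163 [198 198 164  95  35  20  17  22  18  16  18  17  92 177 199 198 199 199
 199]
164 [197
[... 1187 characters left out ...]
103  75  68  70  72  89  96  99 134 143 144
 149]
179 [ 94  94  94  93  94  95  99  96  75  74  73  79  92  95  96 130 139 144
 146]
180 [124 124 125 124 124 125 125 126 105  98  98  99 100 100  99 168 183 183
 184]
181 [125 125 125 125 124 125 125 125 123 105  97  99  98  98 164 183 183 183
 183]
182 [125 124 123 124 124 123 124 124 107  99  98  98  97  98 166 182 183 183
 182]
183 [124 125 106  92  90  83  81  76  69  65  74  95 165 181 183 186 185 186
 186]
[ 0.54694702 -0.18033986  0.10500516] 15.875 [-4.32163288  2.06827523  1.24916006]
0.105 [244.4 153.9]
0.09 [244.6 158.7]
0.08 [244.7 161.9]
0.07 [244.8 165. ]
0.06 [244.9 168.2]
0.05 [245.1 171.2]
0.04 [245.2 174.3]
0.03 [245.3 177.3]
```

Tilt is about 0.06 rad, and the tip trails the TCP by about 5 mm. I'll raise 2 mm to ease the press and drag, then carry on.

Emit:
{"fn": "jog_arm", "kwargs": {
  "increments": [
    {"rx":0,"ry":0,"rz":0,"tx":0,"ty":0,"tz":-0.004,"jaw":0},
    {"rx":0,"ry":0,"rz":0,"tx":0.0055,"ty":0.00265,"tz":-0.004,"jaw":0},
    {"rx":0,"ry":0,"rz":0,"tx":0.011,"ty":0.0053,"tz":0,"jaw":0},
    {"rx":0,"ry":0,"rz":0,"tx":0.011,"ty":0.0053,"tz":0,"jaw":0},
    {"rx":0,"ry":0,"rz":0,"tx":0.011,"ty":0.0053,"tz":0,"jaw":0},
    {"rx":0,"ry":0,"rz":0,"tx":0.011,"ty":0.0053,"tz":0,"jaw":0},
    {"rx":0,"ry":0,"rz":0,"tx":0.011,"ty":0.0053,"tz":0,"jaw":0},
    {"rx":0,"ry":0,"rz":0,"tx":0.011,"ty":0.0053,"tz":0,"jaw":0},
    {"rx":0,"ry":0,"rz":0,"tx":0.011,"ty":0.0053,"tz":0,"jaw":0}
  ]
}}

```text
time: 17.0
tool_pos: [0.5689, -0.192, 0.1079]
ee_rot: [-0.0, 1.0, -0.018, -0.0]
contact_force: [-3.9, 2.3, 0.4]
gripper_width: 0.29
gripper_force: 107.7
```

```bash
cat > chk.py <<'E'
from h import *
F=[];P=[];B=[]
for i in range(5):
    s=r.get_state();F.append(s["contact_force"]);P.append(s["tool_pos"]);B.append(r.read_camera("scene"))
b=cv2.cvtColor(np.mean(B,0).astype(np.uint8),cv2.COLOR_RGB2GRAY);p=np.mean(P,0)
print(np.mean(F,0).round(2),p.round(4),np.round(s["ee_rot"],4),s["time"])
d=p[:2]-[.5478,-.1805];c,k=np.cos(np.radians(-28.07)),np.sin(np.radians(-28.07));print("coupon",d@[c,k],d@[-k,c])
u0=int(proj("scene",(p[0],p[1],.04))[0])-11
print("   ",list(range(u0,u0+22)))
for v in range(156,183,1):print(v,b[v,u0:u0+22].tolist())
for z in(.09,.06,.034,.0247):print(z,proj("scene",(p[0],p[1],z)).round(1))
E
python3 chk.py
```

```text
[-2.67  1.21  0.41] [ 0.5699 -0.1926  0.1084] [ 8.000e-04  9.998e-01 -1.760e-02  1.800e-03] 17.2
coupon 0.025219174001879948 -0.000277803070460594
    [224, 225, 226, 227, 228, 229, 230, 231, 232, 233, 234, 235, 236, 237, 238, 239, 240, 241, 242, 243, 244, 245]
156 [173, 187, 190, 195, 193, 193, 120, 53, 41, 48, 67, 67, 49, 54, 64, 65, 61, 54, 156, 194, 198, 198]
157 [192, 195, 194, 198, 199, 198, 124, 51, 44, 46, 59, 67, 62, 60, 55, 52, 52, 51, 155, 193, 198, 199]
158 [195, 198, 200, 198, 199, 197, 146, 74, 43, 46, 50, 50, 51, 50, 50, 49, 50, 51, 108, 183, 198, 197]
159 [199, 198, 199, 198, 199, 198, 128, 47, 41, 44, 49, 49, 49, 50, 51, 48, 50, 45, 78, 178, 198, 198]
160 [199, 199, 200, 199, 198, 198, 129, 47, 30, 42, 48, 50, 50, 51, 44, 31, 23, 23, 93, 175, 196, 198]
161 [199, 199, 199, 199, 198, 197, 150, 72, 21, 26, 44, 42, 32, 18, 20, 24, 18, 18, 139, 191, 199, 198]
162 [198, 198, 199, 199, 199, 198, 197, 120, 37, 15, 22, 19, 18, 22, 15, 20, 53, 133, 187, 197, 198, 199]
163 [198, 199, 200, 198, 199, 199, 199, 196, 150, 86, 36, 18, 19, 23, 33, 39, 142, 189, 198, 198, 199, 197]
16
[... 1387 characters left out ...]
 125, 107, 86, 94, 100, 120, 127, 127, 127, 114, 89, 75, 69, 80, 112, 124, 108, 107, 170, 186]
178 [128, 110, 88, 96, 119, 126, 109, 87, 117, 128, 128, 128, 128, 97, 72, 76, 91, 100, 99, 98, 150, 165]
179 [102, 67, 90, 100, 102, 102, 96, 90, 72, 89, 94, 96, 96, 81, 76, 73, 86, 92, 91, 91, 108, 119]
180 [107, 80, 106, 116, 116, 116, 117, 84, 85, 109, 115, 122, 108, 99, 92, 95, 100, 99, 99, 99, 166, 181]
181 [124, 123, 110, 88, 77, 77, 76, 113, 123, 124, 125, 127, 124, 105, 97, 99, 98, 99, 97, 98, 166, 182]
182 [125, 123, 120, 120, 120, 120, 120, 122, 121, 123, 122, 122, 124, 105, 97, 98, 97, 97, 136, 170, 180, 182]
0.09 [235.1 159. ]
0.06 [235.6 168.4]
0.034 [236.  176.4]
0.0247 [236.1 179.2]
```

Tip is at column ~238.2, ring centre at ~228.6, so about 27 mm remain. The probe is nearly upright again and pressed about 3–4 mm. I'll go on, lowering 2 mm gradually.

Emit:
{"fn": "jog_arm", "kwargs": {
  "increments": [
    {"rx":0,"ry":0,"rz":0,"tx":0.0055,"ty":0.00265,"tz":0.001,"jaw":0},
    {"rx":0,"ry":0,"rz":0,"tx":0.011,"ty":0.0053,"tz":0.001,"jaw":0},
    {"rx":0,"ry":0,"rz":0,"tx":0.011,"ty":0.0053,"tz":0.001,"jaw":0},
    {"rx":0,"ry":0,"rz":0,"tx":0.011,"ty":0.0053,"tz":0.001,"jaw":0},
    {"rx":0,"ry":0,"rz":0,"tx":0.011,"ty":0.0053,"tz":0.001,"jaw":0},
    {"rx":0,"ry":0,"rz":0,"tx":0.011,"ty":0.0053,"tz":0.001,"jaw":0},
    {"rx":0,"ry":0,"rz":0,"tx":0.011,"ty":0.0053,"tz":0,"jaw":0},
    {"rx":0,"ry":0,"rz":0,"tx":0.011,"ty":0.0053,"tz":0,"jaw":0},
    {"rx":0,"ry":0,"rz":0,"tx":0.0055,"ty":0.00265,"tz":0,"jaw":0},
    {"rx":0,"ry":0,"rz":0,"tx":0,"ty":0,"tz":0,"jaw":0},
    {"rx":0,"ry":0,"rz":0,"tx":0,"ty":0,"tz":0,"jaw":0}
  ]
}}

```text
time: 18.62
tool_pos: [0.5914, -0.2041, 0.1071]
ee_rot: [0.001, 1.0, -0.018, 0.001]
contact_force: [-1.5, 1.1, 0.2]
gripper_width: 0.293
gripper_force: 107.8
```

```bash
python3 chk.py
```

```text
[-1.58  0.68  0.57] [ 0.5914 -0.2041  0.1071] [ 6.000e-04  9.998e-01 -1.750e-02  1.100e-03] 18.825
coupon 0.049551030212842205 -0.00027410461395112307
    [216, 217, 218, 219, 220, 221, 222, 223, 224, 225, 226, 227, 228, 229, 230, 231, 232, 233, 234, 235, 236, 237]
156 [48, 51, 51, 51, 68, 52, 42, 45, 51, 68, 53, 31, 21, 42, 45, 63, 59, 177, 198, 197, 199, 198]
157 [56, 46, 46, 50, 61, 49, 42, 44, 47, 68, 69, 68, 68, 65, 60, 53, 52, 143, 190, 198, 198, 199]
158 [56, 48, 72, 139, 183, 141, 73, 42, 47, 54, 60, 61, 54, 50, 50, 50, 48, 105, 182, 198, 197, 198]
159 [104, 172, 189, 192, 195, 164, 87, 43, 44, 50, 51, 49, 49, 50, 47, 48, 48, 106, 182, 198, 197, 198]
160 [186, 191, 194, 195, 197, 123, 43, 33, 44, 47, 48, 51, 49, 50, 51, 45, 31, 59, 177, 197, 197, 197]
161 [192, 197, 198, 199, 198, 137, 58, 21, 39, 49, 48, 52, 40, 32, 20, 22, 17, 53, 176, 197, 198, 197]
162 [198, 198, 196, 197, 200, 159, 79, 18, 20, 33, 30, 23, 19, 18, 16, 17, 15, 131, 188, 198, 199, 199]
163 [198, 199, 198, 199, 198, 196, 135, 58, 19, 18, 16, 17, 16, 18, 18, 92, 175, 196, 198, 198, 197, 198]
164 [197, 197, 19
[... 1348 characters left out ...]
, 198, 197]
177 [78, 77, 79, 79, 77, 87, 116, 125, 124, 126, 100, 72, 65, 67, 65, 61, 90, 100, 101, 169, 185, 185]
178 [77, 76, 77, 75, 77, 86, 120, 129, 129, 110, 86, 100, 96, 74, 63, 60, 92, 101, 100, 109, 172, 187]
179 [77, 77, 77, 77, 77, 80, 97, 102, 102, 67, 88, 100, 85, 78, 75, 76, 63, 85, 93, 92, 100, 103]
180 [77, 77, 76, 77, 78, 88, 104, 107, 108, 81, 107, 116, 93, 88, 81, 65, 72, 91, 98, 164, 180, 179]
181 [77, 77, 76, 77, 77, 96, 118, 123, 123, 121, 110, 86, 66, 63, 61, 88, 97, 98, 97, 167, 184, 183]
182 [77, 77, 76, 78, 77, 96, 119, 124, 123, 123, 122, 121, 102, 93, 94, 96, 97, 96, 162, 179, 180, 180]
0.09 [226.2 159.2]
0.06 [226.8 168.6]
0.034 [227.3 176.6]
0.0247 [227.5 179.4]
```

Emit:
{"fn": "jog_arm", "kwargs": {
  "increments": [
    {"rx":0,"ry":0,"rz":0,"tx":0.0045,"ty":0.0022,"tz":0,"jaw":0},
    {"rx":0,"ry":0,"rz":0,"tx":0.0045,"ty":0.0022,"tz":0,"jaw":0},
    {"rx":0,"ry":0,"rz":0,"tx":0,"ty":0,"tz":0.003,"jaw":0},
    {"rx":0,"ry":0,"rz":0,"tx":0,"ty":0,"tz":0.002,"jaw":0},
    {"rx":0,"ry":0,"rz":0,"tx":0,"ty":0,"tz":0,"jaw":0},
    {"rx":0,"ry":0,"rz":0,"tx":0,"ty":0,"tz":0,"jaw":0},
    {"rx":0,"ry":0,"rz":0,"tx":0,"ty":0,"tz":0,"jaw":0},
    {"rx":0,"ry":0,"rz":0,"tx":0,"ty":0,"tz":0,"jaw":0}
  ]
}}

```text
time: 19.88
tool_pos: [0.5927, -0.2047, 0.1053]
ee_rot: [-0.0, 1.0, -0.018, -0.0]
contact_force: [-3.6, 1.9, 1.7]
gripper_width: 0.293
gripper_force: 107.9
```

```bash
python3 chk.py | grep -v "^1[56]"
```

```text
[-3.91  1.82  1.58] [ 0.5927 -0.2047  0.1053] [-0.000e+00  9.998e-01 -1.750e-02 -1.000e-04] 20.075
coupon 0.05094409752930825 -0.00021076616640683762
    [215, 216, 217, 218, 219, 220, 221, 222, 223, 224, 225, 226, 227, 228, 229, 230, 231, 232, 233, 234, 235, 236]
170 [165, 165, 167, 160, 161, 164, 155, 151, 149, 150, 95, 63, 65, 66, 66, 61, 87, 127, 136, 135, 136, 132]
171 [131, 131, 100, 121, 130, 102, 86, 84, 84, 85, 70, 61, 66, 67, 66, 60, 60, 116, 128, 97, 83, 85]
172 [84, 82, 79, 82, 82, 79, 78, 95, 101, 100, 84, 66, 65, 65, 66, 62, 83, 151, 165, 165, 164, 165]
173 [78, 76, 76, 78, 78, 77, 80, 113, 124, 123, 99, 71, 65, 65, 66, 62, 60, 174, 195, 196, 196, 195]
174 [78, 77, 78, 78, 77, 77, 80, 115, 123, 124, 99, 70, 65, 68, 65, 64, 58, 175, 196, 196, 197, 197]
175 [78, 79, 77, 79, 78, 78, 78, 116, 124, 124, 107, 75, 64, 64, 67, 64, 58, 103, 181, 198, 198, 197]
176 [77, 77, 77, 77, 77, 77, 86, 116, 123, 124, 122, 83, 64, 66, 64, 65, 59, 95, 124, 184, 199, 198]
177 [77, 77, 76, 78, 78, 78, 85, 117, 124, 125, 125, 86, 64, 65, 66, 66, 61, 95, 101, 169, 186, 186]
178 [77, 77, 77, 77, 77, 76, 86, 119, 127, 128, 111, 87, 80, 71, 67, 71, 60, 92, 101, 107, 172, 187]
179 [78, 78, 75, 77, 77, 78, 81, 97, 102, 102, 67, 89, 98, 79, 76, 75, 86, 68, 86, 93, 100, 104]
180 [80, 78, 77, 77, 77, 80, 87, 104, 109, 109, 79, 106, 102, 90, 81, 84, 67, 72, 94, 97, 164, 180]
181 [79, 78, 78, 77, 77, 79, 95, 117, 124, 124, 122, 108, 85, 66, 59, 61, 88, 96, 97, 99, 167, 184]
182 [77, 76, 78, 77, 77, 78, 94, 119, 122, 123, 123, 122, 121, 101, 95, 95, 95, 97, 97, 161, 178, 180]
0.09 [225.7 159.2]
0.06 [226.3 168.6]
0.034 [226.8 176.6]
0.0247 [227.  179.4]
```

Tip is at column ~229 against the ring centre at 228.6. The probe is nearly upright, pressed with about 3.2 N (roughly 6 mm in) and at rest, so I'm handing in.

```bash
python3 -c "
from rig import r
print(r.job_done())"
```

```text
the job is handed in; nothing more can be done
None
```

I handed the job in with the probe still gripped, nearly upright and at rest on the ring, its tip within about 1 to 2 mm of the centre and pressed about 6 mm (roughly 3 N); the slide paused twice on the way and the probe leaned about 0.06 rad midway, and `job_done()` returned no verdict, so I can't confirm it passed.

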